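Clamp the flow-cell cassette square with two knobs

TASK

Gently slide the flow-cell cassette by its red tab fully home against the rubber stop of the two-screw clamp, then close the clamp by turning the two blue knobs clockwise alternately in small steps, so that the white bar never goes noticeably crooked. Stop when its spring feet hold the cassette snugly, one to two millimetres past first touch (40 to 60 N in all), never crushed, with the bar level at the end. Let go, and leave the bottle, the phone and the vial rack alone.

Things in the scene. Friction and masses are not known exactly. Their poses are not given: they have to be found in the camera images.
- clamp: Aluminium bench clamp fixed to the worktop, 210 x 190 mm, base plate 12 mm thick. Origin on the worktop midway between its two screws; +x points from the open front (robot side) to the rubber rear stop, +y to the left screw, z up. The cassette slides along x on the base plate between two low cheeks (2 mm play each side). The stop is sprung: 2.5 N per mm, 7 mm of travel.
- cassette: Loose cream flow-cell cassette, 125 (x) x 70 x 24 mm, 0.2 to 0.35 kg, lying on the base plate, starting 35 to 60 mm short of home. Axes as the clamp's. Origin at its underside, 85 mm behind its front face; touching the rear stop it lies on the clamp's origin seen from above; pressing the stop in a little is fine. Held snugly means 40 to 60 N from the feet in all; above 95 N it is crushed.
- cassette_tab (a point): Point on the upright red tab on top of the cassette's front end, 8 mm below the tab's top and 62 mm above the worktop. The tab is 12 mm thick (x), 40 mm wide (y), rises 34 mm above the cassette to 70 mm above the worktop; push its front face towards the clamp's +x or pinch it lightly. More than 25 N of finger force on the cassette, pushing or pinching, is too rough.
- knob_l (a joint): Angle of the left (+y) knob, rad; grows when turned clockwise seen from above; lowers the bar at the left screw by 3.5 mm per rad. Starts at 0 (bar up and level), range 0 to 5. Both knob angles equal = bar level. Runs free against 0.16 N m of friction, plus 3.5 N mm per N of foot force carried by that screw; stays where it is left.
- knob_r (a joint): The same for the right (-y) knob and screw.
- knob_l_grip (a point): On the axis of the left knob, at the height to grip, 92 mm above the worktop. Round blue fluted knob, 40 mm diameter, from 78 to 104 mm above the worktop; it turns at a fixed height. The two axes are 140 mm apart; the bar below reaches at most 67 mm above the worktop.
- knob_r_grip (a point): The same for the right knob.
- bar: White clamp bar with a red stripe, 34 (x) x 178 (y) x 10 mm, riding on both screws. Origin on the left screw at its underside, 56 mm above the worktop with both knobs at 0; its middle drops 1.75 mm per rad of either knob and it tilts 0.025 rad per rad of difference between them. Tilted by over 0.027 rad (3.8 mm between the screws) it racks: failure. At the end: level within 0.008 rad.
- bottle: Reagent bottle with blue cap, 72 mm diameter, 130 mm high, standing to the left; origin at its foot. Not to be disturbed.
- phone: Grey-blue phone, 75 x 150 x 9 mm, lying to the right; origin under its middle. Not to be disturbed.
- vials: White vial rack with amber vials, 60 x 110 x 42 mm, standing to the left in front; origin under its middle. Not to be disturbed.
- bar_left (a point): Left end of the bar's top, 85 mm from its middle. Two spring-loaded rubber feet hide behind a skirt under the bar, 26 mm left and right of the middle. Their faces stand 14 to 18.5 mm below the bar's underside: set by the last user, alike for both, not known beforehand, so that first touch must be found by feel.
- bar_right (a point): Right end of the bar's top, 85 mm from its middle. Spring of the feet: each pushes with 15 N at once on touching the cassette and 7 N more per mm of further bar travel there, so first touch is felt as a step of 0.035 to 0.05 N m in the knob's torque (always in the unscrewing sense), then a rise. Friction adds to it while turning, but at rest may act either way: compare readings taken alike.

How it is judged:
By the outcome, as a careful person would: the job done as asked, in the order asked, and still so for the second after the job is handed in, with the robot touching nothing.
It also fails if it takes over 72 s, if anything falls off the work surface, if the arm or the gripper's body presses on something with over 40 N, if the wrist force passes 120 N, or if a joint passes its speed limit or range.

ROBOT

A 6-joint arm with a two-finger parallel gripper is mounted at the origin on the work surface. World frame = base frame: x ahead of the robot, y to its left, z up, the work surface at z = 0. Lengths are in m, angles in rad, forces in N, time in s.
With the tool pointing down it reaches from about 0.3 to 0.75 m from the base axis. Payload 8.5 kg.
Tool frame: the origin (TCP) lies between the finger pads; the fingertips stand tip_reach ahead of it and the grasp point (between the pads) lies 6 mm ahead of it (tip_reach is the distance from the TCP to the fingertips, in m); z points along the fingers, y is the line along which they close (so a half turn about z gives the same grasp; the last joint's range is limited). The gripper opens to 85 mm and grips with 20 to 120 N. Pads are 22 mm wide; open, the fingers measure 114 mm over their backs; the gripper's body (76 mm by 85 mm) begins 54 mm behind the grasp point. The pads swing forward as they close: fully open they stand 13 mm farther back than shut.
Start: joints at [0.893, 0.381, 1.297, -0, 1.464, -0.215], TCP at [0.246, 0.492, 0.256] pointing down, gripper open.
Joint ranges: [-3.11, 3.11], [-0.89, 2.33], [0.22, 2.48], [-1.42, 4.56], [0.17, 2.85], [-2.88, 2.88]. Speed limits (rad/s): [2.39, 2.39, 3.14, 3.14, 3.14, 3.14].

INTERFACE

Orientations are given as a rotation vector (axis times angle).
In Python, from bench import get_obs, capture, get_calibration, hand_in, tip_reach gives the robot as it stands.
- The arm moves only by the tool send_rows, never from a script. Its argument "moves" is a list of rows, each a list of 3 entries, a list of its own where there are three numbers: the shift along the world's x, y, z as a fraction of full scale, then the turn, a rotation vector about the world's x, y, z as a fraction of full scale, then the opening, from -1 (shut) to 1 (fully open), so that 0 is half open. In form: [[[tx, ty, tz], [rx, ry, rz], jaw], ...]. A call has 1 to 20 rows; each row is the pose to reach, as a shift and turn from the pose commanded when the call began; what a row does not reach only later rows make up. Full scale, the value 1, is 0.25 m for a shift and 90 degrees for a turn. A row lasts 1/8 s, in which the tool goes at most 62.5 mm and 10.7 degrees, less where a joint would pass 70% of its speed; a pose out of reach is approached as far as the arm can. A call with a number of a shift or a turn outside -1 to 1 is refused whole. A call with a gripper value outside its range is refused whole. The fingers move at their own pace and stop on an object; the grip force is fixed at half the most. Time passes only in rows, so rows that repeat a pose let the fingers close. It gives the time, the measured TCP pose, the force, the opening and the grip force at its end, in the units of the state.
- get_obs(): the state, without advancing time (a new reading comes with each control period).
- capture(name): name is "scene" or "top" or "wrist"; returns the picture (480x640x3 uint8, red, green, blue); there is no depth.
- get_calibration(name): a dict with "fx", "fy", "cx", "cy" (pixels), "D" ([k1, k2, p1, p2, k3] as OpenCV has them; the pictures are not rectified), "rvec" (rotation vector, rad) and "tvec" (3), from world to camera coordinates, as OpenCV has them; the wrist camera has in their place "mount" (4x4, takes a point from camera to tool coordinates, whose origin is the TCP and whose axes are the flange's). Camera axes: x right, y down, z forward; pixel columns grow to the right and rows downward; lengths in m; the calibration is good to about 2 mm. A picture is of the moment at which its call begins: read the wrist's pose just before it. get_calibration takes no time and is no camera call.
- hand_in(): hands the job in; it is judged then, once.
The state is a dict: "t": time; "qpos": joint angles; "dq": joint speeds; "joint_efforts": joint torques, N m; "eef_pos": TCP position; "tcp_rot": TCP orientation; "ft_force": force on the tool from outside, world axes, zero at the start; "torque": the same for the moment, N m; "grip_width": finger opening in m; "gripper_force": force on a finger pad.
Only numpy, scipy, OpenCV 4.12 (cv2) and the standard library are available. Lean on these libraries where they do the work, as an engineer would, in place of code of your own. Each camera call takes 0.05 s, during which the arm holds its last target. There are 200 camera calls.

## Working session

There is one attempt and no reset: what is moved stays moved. The work goes in short steps, Python scripts to look and compute and a tool call to move; the robot and the scene stay as the last step left them, time stands still between calls to the robot, and variables do not carry over. Pictures are saved under pics/ and viewed, at most 10 in all, crops included, and the job is handed in when it is done.

Besides the shell and the picture viewer there is one more tool, called by a JSON object that holds its "op" and its "data". send_rows: Moves the arm, as the interface text tells. Its arguments: {"type":"object","properties":{"moves":{"type":"array","items":{"type":"array"}}},"required":["moves"]}

```bash
mkdir -p pics; python3 - <<'E'
from bench import *
import cv2
for n in("top","scene"):
    cv2.imwrite(f"pics/{n}0.png",capture(n)[:,:,::-1])
    c=get_calibration(n);print(n,{k:(v.tolist() if hasattr(v,'tolist') else v) for k,v in c.items()})
print(get_obs());print(tip_reach, get_calibration("wrist"))
E
```

```text
top {'fx': 512.9966694520629, 'fy': 512.9966694520629, 'cx': 320.0224390937477, 'cy': 240.84647893910537, 'D': [-0.12798689362774945, 0.0, 0.0, 0.0, 0.0], 'rvec': [2.1168889971227722, -2.122744875045044, 0.1782709904784342], 'tvec': [0.04322108810701185, 0.6049574291560961, 0.8002882169648505]}
scene {'fx': 581.1342763517566, 'fy': 581.1342763517566, 'cx': 319.8414258425147, 'cy': 234.49273449403032, 'D': [-0.1296950495493055, 0.0, 0.0, 0.0, 0.0], 'rvec': [1.9025787796819522, 1.8802870119822586, -0.5773424764803177], 'tvec': [-0.032045195208093034, -0.43804225945582276, 1.4750570124200033]}
{'t': 0.1, 'qpos': array([ 8.92728769e-01,  3.81111341e-01,  1.29814016e+00,  5.10575194e-06,
        1.46359281e+00, -2.15293394e-01]), 'dq': array([ 0.00047287, -0.00098761, -0.00170532,  0.00019816, -0.00187144,
       -0.00034801]), 'joint_efforts': array([ 4.75779481e-03, -4.49216759e+01, -2.31655294e+01, -1.42994722e-04,
        3.64164487e-03, -1.96810504e-05]), 'eef_pos': array([0.2453927 , 0.49197349, 0.25579789]), 'tcp_rot': array([-7.20330399e-01, -3.05733539e+00,  1.76944194e-03]), 'ft_force': array([ 0.68871863, -0.4026377 ,  0.00795316]), 'torque': array([0.03694726, 0.01793944, 0.01111192]), 'gripper_force': 0.0, 'grip_width': 0.08539215907797977}
0.025 {'fx': 376.852770553989, 'fy': 376.852770553989, 'cx': 316.2019329365528, 'cy': 235.31299903249638, 'D': array([-0.06965944,  0.        ,  0.        ,  0.        ,  0.        ]), 'mount': array([[ 4.56211919e-04, -9.47112560e-01, -3.20901216e-01,
         8.31004252e-02],
       [ 9.99999885e-01,  4.79537848e-04,  6.34322328e-06,
        -1.07383222e-04],
       [ 1.47876532e-04, -3.20901182e-01,  9.47112670e-01,
        -1.17049050e-01],
       [ 0.00000000e+00,  0.00000000e+00,  0.00000000e+00,
         1.00000000e+00]])}
```

View pics/top0.png

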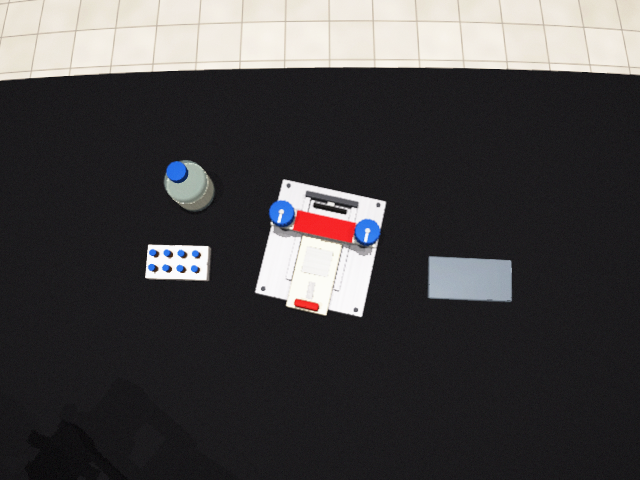

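View pics/scene0.png

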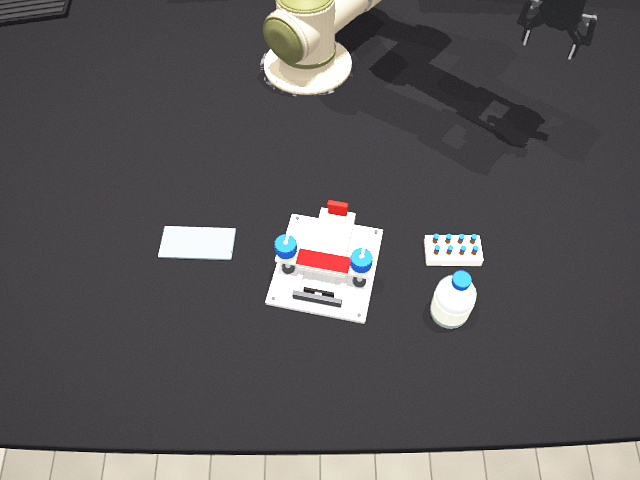

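The top view shows the knobs at about (281,213) left and (367,232) right, the red tab at (307,305), the bar stripe at (325,227), and the bottle, vials and phone clear of them. The scene view shows the same layout from the far side.

```bash
cat > h.py <<'E'
import cv2,numpy as np
from bench import *
def back(n,uv,z):
    c=get_calibration(n);K=np.array([[c['fx'],0,c['cx']],[0,c['fy'],c['cy']],[0,0,1]])
    R=cv2.Rodrigues(np.array(c['rvec']))[0];t=np.array(c['tvec'])
    p=cv2.undistortPoints(np.array([[uv]],float),K,np.array(c['D']))[0,0]
    d=R.T@np.array([p[0],p[1],1]);o=-R.T@t
    return (o+d*(z-o[2])/d[2])
def blobs(img,col,amin=40):
    h=cv2.cvtColor(img,cv2.COLOR_RGB2HSV)
    m=cv2.inRange(h,(95,150,90),(125,255,255)) if col=='b' else cv2.inRange(h,(0,150,90),(8,255,255))|cv2.inRange(h,(172,150,90),(180,255,255))
    n,l,s,c=cv2.connectedComponentsWithStats(m)
    return [(s[i].tolist(),c[i].round(1).tolist(),[np.round(x,1).tolist() if hasattr(x,'__len__') else round(x,1) for x in cv2.minAreaRect(np.argwhere(l==i)[:,::-1].astype(np.float32))]) for i in range(1,n) if s[i][4]>amin]
E
python3 - <<'E'
from h import *
for n in("top","scene"):
    im=cv2.imread(f"pics/{n}0.png")[:,:,::-1].copy()
    for col in 'br':
        for s,c,r in blobs(im,col,80):
            print(n,col,s,c,r,[back(n,c,z)[:2].round(4).tolist() for z in (.067,.07,.104)])
    for nm,b in [(0,0)]: pass
# top view extents of big features
for nm,uv,z in [("bottlecap",(177,171),.13),("vials",(178,262),.04),("vial r",(210,262),.04),("phone l",(428,278),.009),
  ("base FL",(256,294),.012),("base FR",(362,316),.012),("base BL",(284,180),.012),("base BR",(386,202),.012)]:
    print(nm,back("top",uv,z).round(3))
E
```

```text
top b [166, 161, 21, 21, 331] [175.9, 170.8] [[175.8, 170.8], [19.1, 19.8], 45.0] [[0.7263, 0.2887], [0.7253, 0.2878], [0.714, 0.2772]]
top b [269, 201, 25, 26, 446] [281.1, 212.5] [[281.0, 213.5], [25.0, 24.0], 90.0] [[0.6512, 0.1062], [0.6505, 0.1059], [0.6423, 0.1028]]
top b [355, 220, 26, 25, 437] [367.0, 231.4] [[367.5, 232.0], [24.0, 25.0], 90.0] [[0.6185, -0.0362], [0.6179, -0.0359], [0.611, -0.0332]]
top r [293, 211, 63, 32, 1199] [323.9, 226.2] [[323.9, 226.3], [60.1, 20.2], 12.7] [[0.6276, 0.0349], [0.6269, 0.0349], [0.6197, 0.0347]]
top r [295, 299, 24, 12, 174] [306.1, 304.7] [[306.2, 304.7], [24.0, 7.3], 13.0] [[0.4984, 0.064], [0.4982, 0.0639], [0.4962, 0.0625]]
scene b [274, 234, 23, 25, 359] [285.1, 247.2] [[285.0, 246.0], [24.0, 22.0], 90.0] [[0.5978, -0.0375], [0.5997, -0.0373], [0.6212, -0.0347]]
scene b [351, 248, 21, 25, 329] [360.8, 260.7] [[361.0, 260.0], [24.0, 20.0], 90.0] [[0.6295, 0.103], [0.6313, 0.1027], [0.6516, 0.1001]]
scene b [452, 270, 19, 21, 245] [460.6, 279.8] [[460.6, 279.9], [17.6, 20.2], 7.1] [[0.673, 0.2827], [0.6746, 0.2818], [0.6934, 0.2726]]
scene r [327, 200, 21, 16, 273] [337.0, 207.5] [[336.7, 207.6], [21.0, 13.5], 9.5] [[0.5073, 0.0621], [0.5095, 0.062], [0.5344, 0.0609]]
scene r [296, 249, 54, 24, 818] [323.0, 260.5] [[323.0, 260.5], [52.8, 15.7], 10.4] [[0.6279, 0.0332], [0.6297, 0.0332], [0.6501, 0.0332]]
bottlecap [0.705 0.267 0.13 ]
vials [0.572 0.285 0.04 ]
vial r [0.572 0.229 0.04 ]
phone l [ 0.547 -0.146  0.009]
base FL [0.52  0.153 0.012]
base FR [ 0.482 -0.03   0.012]
base BL [0.725 0.107 0.012]
base BR [ 0.683 -0.075  0.012]
```

{"op": "send_rows", "data": {"moves": [[[0.84,-1,0],[0,0,0.151],-1],[[0.84,-1,0],[0,0,0.151],-1],[[0.84,-1,0],[0,0,0.151],-1],[[0.84,-1,0],[0,0,0.151],-1],[[0.84,-1,0],[0,0,0.151],-1],[[0.84,-1,0],[0,0,0.151],-1],[[0.84,-1,0],[0,0,0.151],-1]]}}

```text
t: 0.98
eef_pos: [0.4559, 0.2416, 0.256]
tcp_rot: [-0.357, -3.12, 0.0]
ft_force: [-0.8, 0.5, -0.6]
grip_width: 0.0003
gripper_force: 0.0
```

{"op": "send_rows", "data": {"moves": [[[0,-0.672,0],[0,0,0],-1],[[0,-0.672,0],[0,0,0],-1],[[0,-0.672,-0.3],[0,0,0],-1],[[0,-0.672,-0.5],[0,0,0],-1],[[0,-0.672,-0.6],[0,0,0],-1],[[0,-0.672,-0.6],[0,0,0],-1]]}}

```text
t: 1.72
eef_pos: [0.4541, 0.0754, 0.105]
tcp_rot: [-0.351, -3.117, -0.0]
ft_force: [-0.7, -0.8, 0.8]
grip_width: 0.0001
gripper_force: 0.0
```

```bash
python3 - <<'E'
from h import *
o=get_obs();im=capture("wrist");cv2.imwrite("pics/w1.png",im[:,:,::-1]);cv2.imwrite("pics/t1.png",capture("top")[:,:,::-1])
print({k:np.round(v,4).tolist() for k,v in o.items()})
E
```

```text
{'t': 1.725, 'qpos': [-0.0938, 0.4145, 1.7614, 0.0003, 0.9706, -1.4405], 'dq': [0.0027, -0.0566, -0.0669, -0.0001, 0.0439, -0.0029], 'joint_efforts': [-0.6261, -36.5614, -14.3302, -0.0201, -0.5035, -0.0168], 'eef_pos': [0.4541, 0.0754, 0.105], 'tcp_rot': [-0.351, -3.117, -0.0002], 'ft_force': [-0.6666, -0.7504, 0.7621], 'torque': [0.011, 0.0396, -0.0266], 'gripper_force': 0.0, 'grip_width': 0.0001}
```

View pics/w1.png

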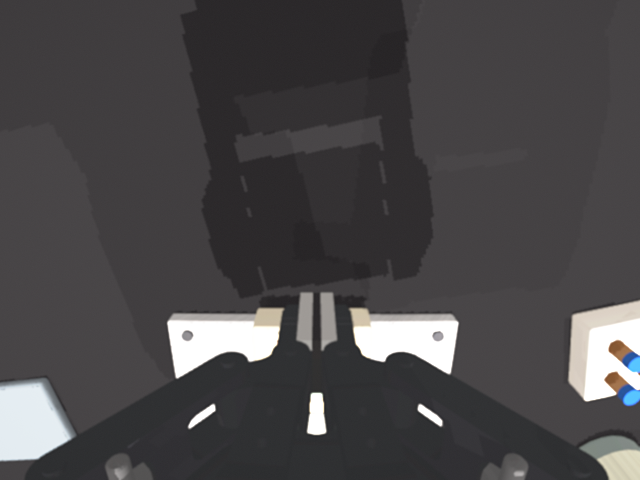

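The wrist view shows the shut fingers centred in front of the cassette (edges at columns 255 and 370) and parallel to the base plate edge.

{"op": "send_rows", "data": {"moves": [[[0,0,-0.132],[0,0,0],-1],[[0.04,-0.009,-0.132],[0,0,0],-1],[[0.078,-0.018,-0.132],[0,0,0],-1],[[0.09,-0.021,-0.132],[0,0,0],-1],[[0.102,-0.023,-0.132],[0,0,0],-1],[[0.114,-0.026,-0.132],[0,0,0],-1],[[0.126,-0.029,-0.132],[0,0,0],-1],[[0.138,-0.032,-0.132],[0,0,0],-1],[[0.15,-0.0345,-0.132],[0,0,0],-1],[[0.162,-0.037,-0.132],[0,0,0],-1]]}}

```text
t: 3.08
eef_pos: [0.4961, 0.0648, 0.0733]
tcp_rot: [-0.354, -3.121, 0.0]
ft_force: [-4.1, 0.4, 2.9]
grip_width: -0.0
gripper_force: 2.0
```

```bash
python3 - <<'E'
from h import *
im=capture("top");cv2.imwrite("pics/t2.png",im[:,:,::-1])
for s,c,r in blobs(im,'r',30): print(s,c,back("top",c,.07).round(4))
o=get_obs();print(o['ft_force'],o['torque'],o['eef_pos'])
E
```

```text
[293, 211, 63, 32, 1195] [324.0, 226.3] [0.6267 0.0348 0.07  ]
[-2.45263328 -0.00738402  0.5944161 ] [ 0.06833659  0.38859335 -0.04822952] [0.49665887 0.06473321 0.07332286]
```

{"op": "send_rows", "data": {"moves": [[[0.0117,-0.0027,0],[0,0,0],-1],[[0.0234,-0.0054,0],[0,0,0],-1],[[0.035,-0.008,0],[0,0,0],-1],[[0.0467,-0.0107,0],[0,0,0],-1],[[0.0585,-0.0134,0],[0,0,0],-1],[[0.07,-0.016,0],[0,0,0],-1],[[0.082,-0.0188,0],[0,0,0],-1],[[0.0935,-0.0215,0],[0,0,0],-1],[[0.105,-0.024,0],[0,0,0],-1]]}}

```text
t: 4.25
eef_pos: [0.5225, 0.0588, 0.0733]
tcp_rot: [0.354, 3.122, -0.0]
ft_force: [-1.5, -0.2, -0.2]
grip_width: 0.0003
gripper_force: 0.6
```

{"op": "send_rows", "data": {"moves": [[[0.0078,-0.0018,0],[0,0,0],-1],[[0.0117,-0.0027,0],[0,0,0],-1],[[0.0117,-0.0027,0],[0,0,0],-1]]}}

```text
t: 4.62
eef_pos: [0.5254, 0.0582, 0.0734]
tcp_rot: [0.354, 3.121, -0.0]
ft_force: [-1.0, 0.0, 0.4]
grip_width: -0.0002
gripper_force: 0.3
```

{"op": "send_rows", "data": {"moves": [[[0.0039,-0.0009,0],[0,0,0],-1],[[0.0078,-0.0018,0],[0,0,0],-1],[[0.0078,-0.0018,0],[0,0,0],-1]]}}

```text
t: 5.0
eef_pos: [0.5272, 0.0577, 0.0734]
tcp_rot: [0.354, 3.121, -0.0]
ft_force: [-1.4, 0.6, 1.3]
grip_width: 0.0
gripper_force: 0.9
```

{"op": "send_rows", "data": {"moves": [[[0.0058,-0.0013,0],[0,0,0],-1],[[0.0117,-0.0027,0],[0,0,0],-1]]}}

```text
t: 5.25
eef_pos: [0.5301, 0.0571, 0.0734]
tcp_rot: [-0.354, -3.121, -0.0]
ft_force: [-2.7, 0.0, 1.8]
grip_width: -0.0002
gripper_force: 1.5
```

{"op": "send_rows", "data": {"moves": [[[0.0058,-0.0013,0],[0,0,0],-1],[[0.0078,-0.0018,0],[0,0,0],-1]]}}

```text
t: 5.5
eef_pos: [0.5321, 0.0566, 0.0734]
tcp_rot: [-0.354, -3.121, -0.0]
ft_force: [-3.5, 1.0, 3.7]
grip_width: -0.0001
gripper_force: 1.9
```

```bash
python3 - <<'E'
from h import *
im=capture("wrist");cv2.imwrite("pics/w3.png",im[:,:,::-1])
im=capture("top");im2=capture("scene")
cv2.imwrite("pics/s3.png",np.hstack([cv2.resize(im[170:330,240:400],(400,400),interpolation=2),cv2.resize(im2[180:340,240:400],(400,400),interpolation=2)])[:,:,::-1])
o=get_obs();print(o['ft_force'],o['torque'],o['eef_pos'])
E
```

```text
[-3.08161731  0.3373551   2.37800047] [0.09907451 0.40915297 0.01589579] [0.53208436 0.05663178 0.07336502]
```

View pics/s3.png

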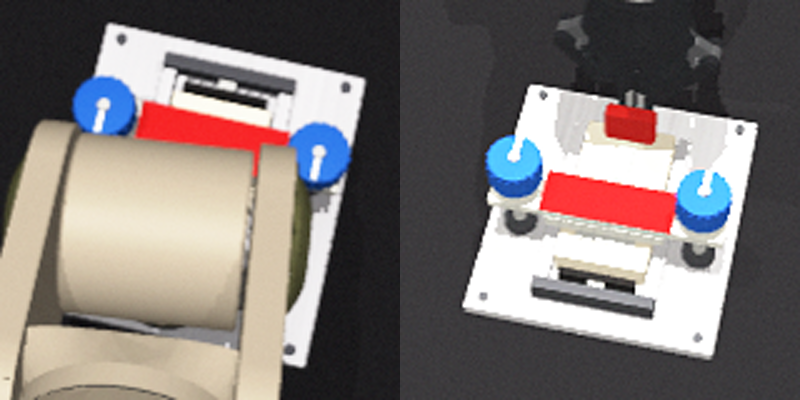

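The cassette's rear now sits at or near the black stop in both views; contact is not certain, so I'll keep going in small steps and watch for the 2.5 N/mm rise.

{"op": "send_rows", "data": {"moves": [[[0.0039,-0.0009,0],[0,0,0],-1],[[0.0058,-0.0013,0],[0,0,0],-1]]}}

```text
t: 5.9
eef_pos: [0.5335, 0.0563, 0.0733]
tcp_rot: [-0.354, -3.121, -0.0]
ft_force: [-3.9, 1.8, 3.0]
grip_width: -0.0001
gripper_force: 2.0
```

{"op": "send_rows", "data": {"moves": [[[0.0039,-0.0009,0],[0,0,0],-1],[[0.0058,-0.0013,0],[0,0,0],-1]]}}

```text
t: 6.15
eef_pos: [0.535, 0.056, 0.0733]
tcp_rot: [-0.354, -3.122, -0.0]
ft_force: [-4.8, 0.5, 3.5]
grip_width: 0.0001
gripper_force: 2.0
```

{"op": "send_rows", "data": {"moves": [[[0.0039,-0.0009,0],[0,0,0],-1],[[0.0058,-0.0013,0],[0,0,0],-1]]}}

```text
t: 6.4
eef_pos: [0.5362, 0.0557, 0.0733]
tcp_rot: [-0.354, -3.121, -0.0]
ft_force: [-5.9, 1.4, 4.7]
grip_width: 0.0003
gripper_force: 2.7
```

```bash
python3 - <<'E'
from h import *
im2=capture("scene")
w=capture("wrist")
cv2.imwrite("pics/s4.png",np.hstack([cv2.resize(w[230:400,170:470],(400,400*170//300),interpolation=2),np.zeros((226,0,3),np.uint8)])[:,:,::-1]) 
a=cv2.resize(im2[190:310,260:380],(500,500),interpolation=2);b=cv2.resize(w[250:400,240:390],(300,300),interpolation=2)
b=np.vstack([b,np.zeros((200,300,3),np.uint8)])
cv2.imwrite("pics/s4.png",np.hstack([a,b])[:,:,::-1])
o=get_obs();print(o['ft_force'],o['torque'],o['eef_pos'])
for s,c,r in blobs(im2,'r',30): print(s,c,r)
E
```

```text
[-4.27888504  1.01919472  4.49663836] [ 0.12792644  0.71310836 -0.01589272] [0.53623762 0.05565842 0.07334801]
[322, 223, 20, 16, 264] [331.4, 230.8] [[331.4, 230.9], [20.5, 13.3], 8.7]
[296, 248, 54, 26, 836] [323.1, 260.4] [[323.1, 260.3], [53.0, 16.1], 10.6]
```

View pics/s4.png

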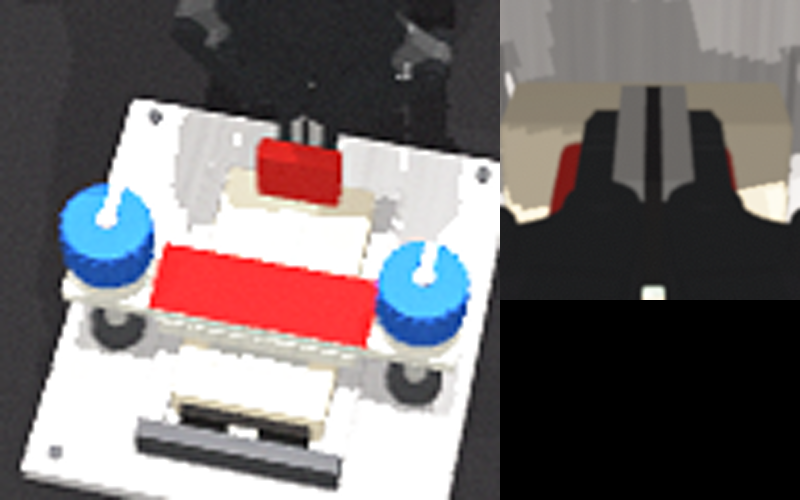

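The cassette's rear edge is close to the black rubber blocks (crop (175,390) and (325,420)). I'll turn those pixels into clamp coordinates.

```bash
python3 - <<'E'
from h import *
O=np.array([.6267,.0348]);ex=np.array([.9746,-.224]);ey=np.array([.224,.9746])
def cl(p): d=p[:2]-O; return (1000*np.array([d@ex,d@ey])).round(1)
for nm,uv,z in [("rearL?",(302,284),.036),("rearR?",(337.3,290.5),.036),("tab0",(337,207.5),.06),("tab1",(331.4,230.8),.06),
 ("knobR",(285.5,241.5),.104),("knobL",(361.5,255),.104),("stripe",(323.1,260.4),.067)]:
    print(nm,cl(back("scene",uv,z)))
t0=cv2.imread("pics/top0.png");
print("front top0",cl(back("top",(287,308),.036)),cl(back("top",(326,315),.036)),"tab top0",cl(back("top",(306.2,304.7),.07)))
E
```

```text
rearL? [ 41.5 -32.8]
rearR? [41.1 34.2]
tab0 [-127.5   -1.1]
tab1 [-70.9  -0.6]
knobR [ -1.7 -71.3]
knobL [-2.3 68.3]
stripe [ 1.3 -1.1]
front top0 [-142.7   31.3] [-139.5  -34.9] tab top0 [-131.7   -0.6]
```

{"op": "send_rows", "data": {"moves": [[[0,0,-0.012],[0,0,0],-1],[[0,0,-0.024],[0,0,0],-1],[[0,0,-0.024],[0,0,0],-1]]}}

```text
t: 6.88
eef_pos: [0.5364, 0.0556, 0.0669]
tcp_rot: [-0.354, -3.121, 0.0]
ft_force: [-1.8, 0.3, -1.0]
grip_width: 0.0005
gripper_force: 1.1
```

{"op": "send_rows", "data": {"moves": [[[0.0039,-0.0009,0],[0,0,0],-1],[[0.0039,-0.0009,0],[0,0,0],-1]]}}

```text
t: 7.12
eef_pos: [0.5373, 0.0554, 0.0671]
tcp_rot: [-0.354, -3.121, 0.0]
ft_force: [-2.5, -0.1, -0.3]
grip_width: -0.0001
gripper_force: 1.5
```

{"op": "send_rows", "data": {"moves": [[[0.0039,-0.0009,0],[0,0,0],-1],[[0.0039,-0.0009,0],[0,0,0],-1]]}}

```text
t: 7.38
eef_pos: [0.538, 0.0552, 0.0672]
tcp_rot: [-0.354, -3.12, -0.0]
ft_force: [-5.4, 1.4, -0.7]
grip_width: 0.0001
gripper_force: 2.5
```

{"op": "send_rows", "data": {"moves": [[[0.0039,-0.0009,0],[0,0,0],-1],[[0.0039,-0.0009,0],[0,0,0],-1]]}}

```text
t: 7.62
eef_pos: [0.5386, 0.0551, 0.0671]
tcp_rot: [-0.353, -3.12, -0.0]
ft_force: [-7.0, 0.8, -0.1]
grip_width: -0.0
gripper_force: 3.2
```

{"op": "send_rows", "data": {"moves": [[[0.0039,-0.0009,0],[0,0,0],-1],[[0.0039,-0.0009,0],[0,0,0],-1]]}}

```text
t: 7.88
eef_pos: [0.5392, 0.055, 0.0671]
tcp_rot: [-0.353, -3.119, -0.0]
ft_force: [-7.4, 1.3, 0.2]
grip_width: 0.0
gripper_force: 4.1
```

```bash
python3 - <<'E'
from h import *
for i in range(3):
    im=capture("scene");o=get_obs();print(o['ft_force'].round(2),o['torque'].round(2),o['eef_pos'].round(4))
print([(c,s) for s,c,r in blobs(im,'r',30)])
E
```

```text
[-6.73  1.55  0.71] [0.23 1.2  0.  ] [0.5392 0.055  0.0671]
[-7.64  1.    1.17] [ 0.17  1.32 -0.03] [0.5392 0.055  0.0671]
[-7.42  0.39  1.24] [0.22 1.27 0.01] [0.5392 0.055  0.0671]
[([331.2, 232.1], [321, 224, 21, 17, 265]), ([323.1, 260.4], [296, 248, 54, 26, 838])]
```

{"op": "send_rows", "data": {"moves": [[[-0.008,0.002,0],[0,0,0],-1],[[-0.016,0.004,0],[0,0,0],-1],[[-0.117,0.027,0],[0,0,0],-1],[[-0.117,0.027,0.25],[0,0,0],-1],[[-0.117,0.027,0.45],[0,0,-0.1],-1],[[0.1,0.1,0.53],[0,0,-0.2],1],[[0.25,0.15,0.53],[0,0,-0.32],1],[[0.4,0.19,0.53],[0,0,-0.44],1],[[0.4,0.19,0.53],[0,0,-0.56],1],[[0.4,0.19,0.53],[0,0,-0.68],1],[[0.4,0.19,0.53],[0,0,-0.8],1],[[0.4,0.19,0.53],[0,0,-0.9],1],[[0.4,0.19,0.53],[0,0,-1],1],[[0.4,0.19,0.53],[0,0,-1],1],[[0.4,0.19,0.53],[0,0,-1],1]]}}

```text
t: 9.9
eef_pos: [0.6406, 0.1022, 0.2]
tcp_rot: [2.454, 1.96, 0.001]
ft_force: [0.6, -0.4, -0.5]
grip_width: 0.0856
gripper_force: 0.0
```

```bash
cat >> h.py <<'E'
from scipy.spatial.transform import Rotation as Ro
def wback(o,uv,z):
    c=get_calibration("wrist");K=np.array([[c['fx'],0,c['cx']],[0,c['fy'],c['cy']],[0,0,1]])
    M=np.array(c['mount']);R=Ro.from_rotvec(o['tcp_rot']).as_matrix()
    p=cv2.undistortPoints(np.array([[uv]],float),K,np.array(c['D']))[0,0]
    d=R@M[:3,:3]@np.array([p[0],p[1],1]);q=o['eef_pos']+R@M[:3,3]
    return q+d*(z-q[2])/d[2]
E
python3 - <<'E'
from h import *
o=get_obs();im=capture("wrist");t=capture("top");s=capture("scene")
print(o['eef_pos'].round(4),o['tcp_rot'].round(3),o['ft_force'].round(2),o['torque'].round(3),o['qpos'].round(2))
for st,c,r in blobs(im,'b',80): print(st,c,r,wback(o,c,.1).round(4))
print([(c) for _,c,r in blobs(s,'r',30)])
cv2.imwrite("pics/w5.png",im[:,:,::-1])
E
```

```text
[0.6406 0.1022 0.2   ] [2.454e+00 1.960e+00 1.000e-03] [ 0.56 -0.4  -0.53] [ 0.013  0.052 -0.011] [-0.02  0.59  1.09  0.    1.46  0.2 ]
[132, 0, 18, 8, 110] [140.9, 2.9] [[140.5, 3.5], [17.0, 7.0], 0.0] [0.5813 0.2565 0.1   ]
[178, 20, 18, 18, 239] [186.5, 28.3] [[186.8, 28.3], [18.4, 14.8], 45.0] [0.6011 0.2385 0.1   ]
[142, 29, 18, 17, 239] [150.5, 37.3] [[150.5, 37.0], [16.0, 17.0], 90.0] [0.5809 0.2391 0.1   ]
[287, 212, 63, 68, 2971] [319.4, 244.9] [[318.0, 245.5], [67.0, 62.0], 90.0] [0.6429 0.1046 0.1   ]
[290, 385, 56, 49, 1960] [318.1, 408.7] [[319.5, 408.8], [55.5, 46.7], 8.9] [ 0.6141 -0.0203  0.1   ]
[[331.6, 231.1], [323.0, 260.4]]
```

View pics/w5.png

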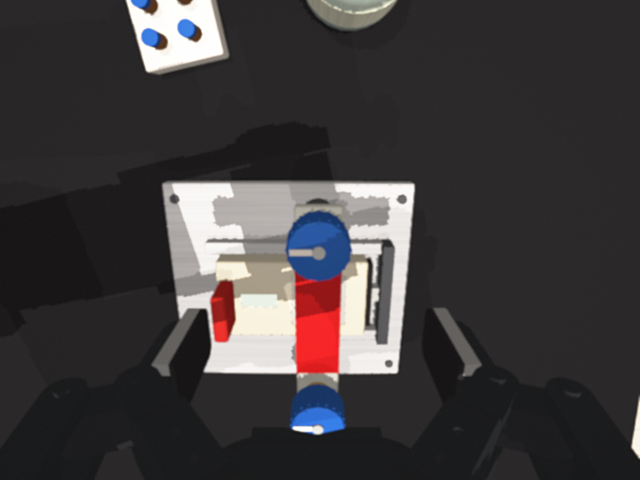

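The wrist view shows the left knob's centre dot at (319,253), the cassette's rear edge touching the black stop at (367,290), and the fingers either side in line with the clamp.

```bash
python3 - <<'E'
from h import *
o=get_obs()
for uv in [(319,253),(318.5,430.5)]: print(wback(o,uv,.106).round(4))
print(Ro.from_rotvec(o['tcp_rot']).as_matrix().round(3))
E
```

```text
[0.6417 0.1019 0.106 ]
[ 0.6106 -0.0348  0.106 ]
[[ 0.222  0.975  0.   ]
 [ 0.975 -0.222 -0.   ]
 [ 0.     0.    -1.   ]]
```

{"op": "send_rows", "data": {"moves": [[[0.0044,0,-0.2],[0,0,0],1],[[0.0044,0,-0.4],[0,0,0],1],[[0.0044,0,-0.404],[0,0,0],1],[[0.0044,0,-0.404],[0,0,0],-1],[[0.0044,0,-0.404],[0,0,0],-1],[[0.0044,0,-0.404],[0,0,0],-1],[[0.0044,0,-0.404],[0,0,0],-1]]}}

```text
t: 10.92
eef_pos: [0.6421, 0.1023, 0.1011]
tcp_rot: [2.456, 1.956, 0.004]
ft_force: [-1.4, -0.2, 6.3]
grip_width: 0.0385
gripper_force: 59.8
```

```bash
cat > r.py <<'E'
from bench import *;import numpy as np
from scipy.spatial.transform import Rotation as Ro
o=get_obs();R=Ro.from_rotvec(o['tcp_rot']).as_matrix()
print('t',o['t'],'F',o['ft_force'].round(1),'T',o['torque'].round(3),'q6t',o['joint_efforts'][5].round(3),'w',round(o['grip_width'],4),'gf',round(o['gripper_force'],1),'p',o['eef_pos'].round(4),'yaw',round(np.arctan2(R[1,1],R[0,1]),4))
E
python3 r.py
```

```text
t 10.925 F [-1.4 -0.2  6.3] T [-0.029  0.263  0.031] q6t -0.0 w 0.0385 gf 59.8 p [0.6421 0.1023 0.1011] yaw -0.2255
```

{"op": "send_rows", "data": {"moves": [[[0,0,0],[0,0,-0.0637],-1],[[0,0,0],[0,0,-0.1273],-1],[[0,0,0],[0,0,-0.191],-1]]}}

```text
t: 11.3
eef_pos: [0.6423, 0.1022, 0.1011]
tcp_rot: [2.722, 1.563, 0.005]
ft_force: [0.6, 0.9, 5.4]
grip_width: 0.0384
gripper_force: 59.6
```

```bash
python3 r.py
```

```text
t 11.3 F [0.6 0.9 5.4] T [-0.027  0.035  0.12 ] q6t -0.901 w 0.0384 gf 59.6 p [0.6423 0.1022 0.1011] yaw -0.5284
```

{"op": "send_rows", "data": {"moves": [[[0,0,0],[0,0,-0.0637],-1]]}}

```text
t: 11.42
eef_pos: [0.6424, 0.1021, 0.1011]
tcp_rot: [2.797, 1.425, 0.006]
ft_force: [0.5, -1.4, 5.5]
grip_width: 0.0382
gripper_force: 59.5
```

```bash
python3 r.py
```

```text
t 11.425 F [ 0.5 -1.4  5.5] T [-0.119  0.009  0.158] q6t -0.9 w 0.0382 gf 59.5 p [0.6424 0.1021 0.1011] yaw -0.6285
```

{"op": "send_rows", "data": {"moves": [[[0,0,0],[0,0,0],-1]]}}

```text
t: 11.55
eef_pos: [0.6424, 0.1021, 0.1011]
tcp_rot: [2.796, 1.427, 0.006]
ft_force: [0.1, -0.7, 6.5]
grip_width: 0.0383
gripper_force: 59.6
```

```bash
python3 r.py
```

```text
t 11.55 F [ 0.1 -0.7  6.5] T [-0.109  0.048 -0.166] q6t 0.236 w 0.0383 gf 59.6 p [0.6424 0.1021 0.1011] yaw -0.627
```

{"op": "send_rows", "data": {"moves": [[[0,0,0],[0,0,0],1],[[0,0,0],[0,0,0],1],[[0,0,0],[0,0,0.12],1],[[0,0,0],[0,0,0.2546],1],[[-0.05,-0.22,0],[0,0,0.2546],1],[[-0.1,-0.44,0],[0,0,0.2546],1],[[-0.125,-0.547,0],[0,0,0.2546],1],[[-0.125,-0.547,0],[0,0,0.2546],1],[[-0.125,-0.547,0],[0,0,0.2546],-1],[[-0.125,-0.547,0],[0,0,0.2546],-1],[[-0.125,-0.547,0],[0,0,0.2546],-1],[[-0.125,-0.547,0],[0,0,0.2546],-1]]}}

```text
t: 13.05
eef_pos: [0.6108, -0.0336, 0.0992]
tcp_rot: [2.456, 1.958, 0.003]
ft_force: [2.8, 3.9, 3.1]
grip_width: 0.0385
gripper_force: 60.2
```

```bash
python3 r.py
```

```text
t 13.05 F [2.8 3.9 3.1] T [ 0.588 -0.395  0.116] q6t 0.121 w 0.0385 gf 60.2 p [ 0.6108 -0.0336  0.0992] yaw -0.2249
```

{"op": "send_rows", "data": {"moves": [[[0,0,0],[0,0,-0.0637],-1],[[0,0,0],[0,0,-0.1273],-1],[[0,0,0],[0,0,-0.191],-1]]}}

```text
t: 13.42
eef_pos: [0.6111, -0.0338, 0.0992]
tcp_rot: [2.724, 1.564, 0.004]
ft_force: [6.1, 3.6, 1.0]
grip_width: 0.0382
gripper_force: 60.1
```

```bash
python3 r.py
```

```text
t 13.425 F [6.1 3.6 1. ] T [ 0.594 -0.832  0.187] q6t -0.897 w 0.0382 gf 60.1 p [ 0.6111 -0.0338  0.0992] yaw -0.5284
```

{"op": "send_rows", "data": {"moves": [[[0,0,0],[0,0,-0.0637],-1]]}}

```text
t: 13.55
eef_pos: [0.6113, -0.0338, 0.0992]
tcp_rot: [2.798, 1.426, 0.005]
ft_force: [6.5, 4.0, 1.1]
grip_width: 0.0387
gripper_force: 60.1
```

```bash
python3 r.py
```

```text
t 13.55 F [6.5 4.  1.1] T [ 0.544 -0.907  0.127] q6t -0.896 w 0.0387 gf 60.1 p [ 0.6113 -0.0338  0.0992] yaw -0.6284
```

{"op": "send_rows", "data": {"moves": [[[0,0,0],[0,0,-0.0637],-1]]}}

```text
t: 13.68
eef_pos: [0.6114, -0.034, 0.0992]
tcp_rot: [2.866, 1.284, 0.005]
ft_force: [6.9, 2.4, 0.8]
grip_width: 0.0384
gripper_force: 60.1
```

```bash
python3 r.py
```

```text
t 13.675 F [6.9 2.4 0.8] T [ 0.45  -0.936  0.154] q6t -0.895 w 0.0384 gf 60.1 p [ 0.6114 -0.034   0.0992] yaw -0.7286
```

{"op": "send_rows", "data": {"moves": [[[0,0,0],[0,0,-0.0637],-1]]}}

```text
t: 13.8
eef_pos: [0.6115, -0.034, 0.0992]
tcp_rot: [2.927, 1.139, 0.005]
ft_force: [7.2, 2.1, -0.2]
grip_width: 0.0386
gripper_force: 60.1
```

```bash
python3 r.py
```

```text
t 13.8 F [ 7.2  2.1 -0.2] T [ 0.313 -1.094  0.188] q6t -0.895 w 0.0386 gf 60.1 p [ 0.6115 -0.034   0.0992] yaw -0.8286
```

{"op": "send_rows", "data": {"moves": [[[0,0,0],[0,0,-0.0637],-1]]}}

```text
t: 13.92
eef_pos: [0.6116, -0.0342, 0.0992]
tcp_rot: [2.98, 0.991, 0.006]
ft_force: [7.7, 1.5, 0.1]
grip_width: 0.0384
gripper_force: 60.1
```

```bash
python3 r.py
```

```text
t 13.925 F [7.7 1.5 0.1] T [ 0.273 -1.12   0.164] q6t -0.895 w 0.0384 gf 60.1 p [ 0.6116 -0.0342  0.0992] yaw -0.9288
```

{"op": "send_rows", "data": {"moves": [[[0,0,0],[0,0,0],1],[[0,0,0],[0,0,0],1],[[0,0,0],[0,0,0.11],1],[[0,0,0],[0,0,0.22],1],[[0,0,0],[0,0,0.33],1],[[0.03,0.11,0],[0,0,0.4459],1],[[0.08,0.33,0],[0,0,0.4459],1],[[0.125,0.547,0],[0,0,0.4459],1],[[0.125,0.547,0],[0,0,0.4459],1],[[0.125,0.547,0],[0,0,0.4459],-1],[[0.125,0.547,0],[0,0,0.4459],-1],[[0.125,0.547,0],[0,0,0.4459],-1],[[0.125,0.547,0],[0,0,0.4459],-1]]}}

```text
t: 15.55
eef_pos: [0.6418, 0.101, 0.0993]
tcp_rot: [2.457, 1.955, 0.0]
ft_force: [0.8, -5.1, 2.5]
grip_width: 0.0384
gripper_force: 60.3
```

```bash
python3 r.py
```

```text
t 15.55 F [ 0.8 -5.1  2.5] T [-0.793 -0.085 -0.076] q6t -0.097 w 0.0384 gf 60.3 p [0.6418 0.101  0.0993] yaw -0.2268
```

{"op": "send_rows", "data": {"moves": [[[0,0,0],[0,0,-0.0637],-1],[[0,0,0],[0,0,-0.1273],-1],[[0,0,0],[0,0,-0.191],-1]]}}

```text
t: 15.92
eef_pos: [0.6416, 0.101, 0.0993]
tcp_rot: [2.724, 1.562, -0.0]
ft_force: [-0.1, -4.4, 4.2]
grip_width: 0.0383
gripper_force: 60.4
```

```bash
python3 r.py
```

```text
t 15.925 F [-0.1 -4.4  4.2] T [-0.865  0.016  0.147] q6t -0.903 w 0.0383 gf 60.4 p [0.6416 0.101  0.0993] yaw -0.5293
```

{"op": "send_rows", "data": {"moves": [[[0,0,0],[0,0,-0.0637],-1]]}}

```text
t: 16.05
eef_pos: [0.6416, 0.1011, 0.0993]
tcp_rot: [2.798, 1.424, -0.0]
ft_force: [-0.8, -4.9, 3.5]
grip_width: 0.0385
gripper_force: 60.4
```

```bash
python3 r.py
```

```text
t 16.05 F [-0.8 -4.9  3.5] T [-0.827  0.019  0.156] q6t -0.902 w 0.0385 gf 60.4 p [0.6416 0.1011 0.0993] yaw -0.6293
```

{"op": "send_rows", "data": {"moves": [[[0,0,0],[0,0,-0.0637],-1]]}}

```text
t: 16.18
eef_pos: [0.6416, 0.1011, 0.0993]
tcp_rot: [2.866, 1.282, -0.0]
ft_force: [0.1, -4.4, 3.6]
grip_width: 0.0387
gripper_force: 60.4
```

```bash
python3 r.py
```

```text
t 16.175 F [ 0.1 -4.4  3.6] T [-0.823  0.046  0.18 ] q6t -0.902 w 0.0387 gf 60.4 p [0.6416 0.1011 0.0993] yaw -0.7294
```

{"op": "send_rows", "data": {"moves": [[[0,0,0],[0,0,-0.0637],-1]]}}

```text
t: 16.3
eef_pos: [0.6415, 0.1011, 0.0993]
tcp_rot: [2.927, 1.138, -0.0]
ft_force: [-0.3, -4.6, 2.9]
grip_width: 0.0389
gripper_force: 60.4
```

```bash
python3 r.py
```

```text
t 16.3 F [-0.3 -4.6  2.9] T [-0.852  0.055  0.156] q6t -0.902 w 0.0389 gf 60.4 p [0.6415 0.1011 0.0993] yaw -0.8294
```

{"op": "send_rows", "data": {"moves": [[[0,0,0],[0,0,0],1],[[0,0,0],[0,0,0],1],[[0,0,0],[0,0,0.11],1],[[0,0,0],[0,0,0.22],1],[[0,0,0],[0,0,0.33],1],[[-0.03,-0.11,0],[0,0,0.3821],1],[[-0.08,-0.33,0],[0,0,0.3821],1],[[-0.125,-0.547,0],[0,0,0.3821],1],[[-0.125,-0.547,0],[0,0,0.3821],1],[[-0.125,-0.547,0],[0,0,0.3821],-1],[[-0.125,-0.547,0],[0,0,0.3821],-1],[[-0.125,-0.547,0],[0,0,0.3821],-1],[[-0.125,-0.547,0],[0,0,0.3821],-1]]}}

```text
t: 17.92
eef_pos: [0.6108, -0.0335, 0.0992]
tcp_rot: [2.456, 1.958, 0.003]
ft_force: [3.8, 4.0, 2.3]
grip_width: 0.0381
gripper_force: 60.3
```

```bash
python3 r.py
```

```text
t 17.925 F [3.8 4.  2.3] T [ 0.684 -0.556  0.144] q6t 0.13 w 0.0381 gf 60.3 p [ 0.6108 -0.0335  0.0992] yaw -0.2243
```

{"op": "send_rows", "data": {"moves": [[[0,0,0],[0,0,-0.0637],-1],[[0,0,0],[0,0,-0.1273],-1]]}}

```text
t: 18.18
eef_pos: [0.6111, -0.0336, 0.0992]
tcp_rot: [2.642, 1.699, 0.004]
ft_force: [4.8, 4.1, 1.0]
grip_width: 0.0386
gripper_force: 60.2
```

```bash
python3 r.py
```

```text
t 18.175 F [4.8 4.1 1. ] T [ 0.632 -0.795  0.216] q6t -0.904 w 0.0386 gf 60.2 p [ 0.6111 -0.0336  0.0992] yaw -0.4279
```

{"op": "send_rows", "data": {"moves": [[[0,0,0],[0,0,-0.0637],-1]]}}

```text
t: 18.3
eef_pos: [0.6112, -0.0336, 0.0992]
tcp_rot: [2.723, 1.564, 0.005]
ft_force: [6.7, 4.2, 0.6]
grip_width: 0.0384
gripper_force: 60.2
```

```bash
python3 r.py
```

```text
t 18.3 F [6.7 4.2 0.6] T [ 0.615 -0.86   0.105] q6t -0.896 w 0.0384 gf 60.2 p [ 0.6112 -0.0336  0.0992] yaw -0.5279
```

{"op": "send_rows", "data": {"moves": [[[0,0,0],[0,0,-0.0637],-1]]}}

```text
t: 18.42
eef_pos: [0.6113, -0.0337, 0.0992]
tcp_rot: [2.798, 1.426, 0.005]
ft_force: [6.9, 2.7, 0.7]
grip_width: 0.0384
gripper_force: 60.1
```

```bash
python3 r.py
```

```text
t 18.425 F [6.9 2.7 0.7] T [ 0.554 -1.06   0.187] q6t -0.895 w 0.0384 gf 60.1 p [ 0.6113 -0.0337  0.0992] yaw -0.6281
```

{"op": "send_rows", "data": {"moves": [[[0,0,0],[0,0,-0.0637],-1]]}}

```text
t: 18.55
eef_pos: [0.6115, -0.0338, 0.0992]
tcp_rot: [2.866, 1.284, 0.006]
ft_force: [7.7, 2.1, -1.1]
grip_width: 0.038
gripper_force: 60.1
```

```bash
python3 r.py
```

```text
t 18.55 F [ 7.7  2.1 -1.1] T [ 0.444 -1.088  0.095] q6t -0.894 w 0.038 gf 60.1 p [ 0.6115 -0.0338  0.0992] yaw -0.7282
```

{"op": "send_rows", "data": {"moves": [[[0,0,0],[0,0,-0.0637],-1]]}}

```text
t: 18.68
eef_pos: [0.6116, -0.034, 0.0992]
tcp_rot: [2.926, 1.139, 0.006]
ft_force: [8.1, 2.6, -1.3]
grip_width: 0.0385
gripper_force: 60.1
```

```bash
python3 r.py
```

```text
t 18.675 F [ 8.1  2.6 -1.3] T [ 0.385 -1.243  0.13 ] q6t -0.894 w 0.0385 gf 60.1 p [ 0.6116 -0.034   0.0992] yaw -0.8283
```

```bash
cat > q.py <<'E'
from bench import *;import numpy as np
from scipy.spatial.transform import Rotation as Ro
o=get_obs();R=Ro.from_rotvec(o['tcp_rot']).as_matrix()
print(o['torque'][2].round(3),o['joint_efforts'][5].round(4),round(np.arctan2(R[1,1],R[0,1]),4))
E
```

{"op": "send_rows", "data": {"moves": [[[0,0,0],[0,0,0],1],[[0,0,0],[0,0,0],1],[[0,0,0],[0,0,0.11],1],[[0,0,0],[0,0,0.22],1],[[0,0,0],[0,0,0.33],1],[[0.03,0.11,0],[0,0,0.3821],1],[[0.08,0.33,0],[0,0,0.3821],1],[[0.125,0.547,0],[0,0,0.3821],1],[[0.125,0.547,0],[0,0,0.3821],1],[[0.125,0.547,0],[0,0,0.3821],-1],[[0.125,0.547,0],[0,0,0.3821],-1],[[0.125,0.547,0],[0,0,0.3821],-1],[[0.125,0.547,0],[0,0,0.3821],-1]]}}

```text
t: 20.3
eef_pos: [0.6418, 0.101, 0.0993]
tcp_rot: [2.457, 1.955, 0.0]
ft_force: [1.5, -5.3, 2.5]
grip_width: 0.0384
gripper_force: 60.3
```

```bash
python3 r.py
```

```text
t 20.3 F [ 1.5 -5.3  2.5] T [-0.819 -0.142 -0.093] q6t -0.096 w 0.0384 gf 60.3 p [0.6418 0.101  0.0993] yaw -0.2267
```

{"op": "send_rows", "data": {"moves": [[[0,0,0],[0,0,-0.0318],-1],[[0,0,0],[0,0,-0.0637],-1]]}}

```text
t: 20.55
eef_pos: [0.6417, 0.101, 0.0993]
tcp_rot: [2.553, 1.828, -0.0]
ft_force: [0.1, -5.4, 1.8]
grip_width: 0.0385
gripper_force: 60.5
```

```bash
python3 q.py
```

```text
0.18 -0.3815 -0.3277
```

{"op": "send_rows", "data": {"moves": [[[0,0,0],[0,0,-0.0318],-1]]}}

```text
t: 20.68
eef_pos: [0.6417, 0.101, 0.0993]
tcp_rot: [2.597, 1.764, -0.0]
ft_force: [0.4, -5.3, 3.1]
grip_width: 0.0385
gripper_force: 60.5
```

```bash
python3 q.py
```

```text
0.106 -0.3733 -0.3777
```

{"op": "send_rows", "data": {"moves": [[[0,0,0],[0,0,-0.0318],-1]]}}

```text
t: 20.8
eef_pos: [0.6417, 0.101, 0.0993]
tcp_rot: [2.641, 1.699, -0.0]
ft_force: [-0.3, -5.9, 3.6]
grip_width: 0.0383
gripper_force: 60.5
```

```bash
python3 q.py
```

```text
0.175 -0.3738 -0.4276
```

{"op": "send_rows", "data": {"moves": [[[0,0,0],[0,0,-0.0318],-1]]}}

```text
t: 20.92
eef_pos: [0.6417, 0.101, 0.0992]
tcp_rot: [2.682, 1.632, -0.0]
ft_force: [1.2, -4.9, 2.7]
grip_width: 0.0388
gripper_force: 60.4
```

```bash
python3 q.py
```

```text
0.156 -0.3738 -0.4776
```

{"op": "send_rows", "data": {"moves": [[[0,0,0],[0,0,-0.0318],-1]]}}

```text
t: 21.05
eef_pos: [0.6416, 0.101, 0.0993]
tcp_rot: [2.722, 1.565, -0.0]
ft_force: [-0.5, -5.4, 2.4]
grip_width: 0.0382
gripper_force: 60.4
```

```bash
python3 q.py
```

```text
0.139 -0.3741 -0.5274
```

{"op": "send_rows", "data": {"moves": [[[0,0,0],[0,0,-0.0318],-1]]}}

```text
t: 21.18
eef_pos: [0.6416, 0.101, 0.0993]
tcp_rot: [2.761, 1.496, -0.0]
ft_force: [0.0, -5.1, 2.9]
grip_width: 0.0387
gripper_force: 60.4
```

```bash
python3 q.py
```

```text
0.125 -0.374 -0.5775
```

{"op": "send_rows", "data": {"moves": [[[0,0,0],[0,0,-0.0318],-1]]}}

```text
t: 21.3
eef_pos: [0.6416, 0.101, 0.0993]
tcp_rot: [2.797, 1.427, -0.0]
ft_force: [-0.4, -5.3, 2.5]
grip_width: 0.0384
gripper_force: 60.4
```

```bash
python3 q.py
```

```text
0.166 -0.3745 -0.6274
```

{"op": "send_rows", "data": {"moves": [[[0,0,0],[0,0,-0.0318],-1]]}}

```text
t: 21.42
eef_pos: [0.6416, 0.1011, 0.0993]
tcp_rot: [2.832, 1.357, -0.0]
ft_force: [-0.0, -4.9, 3.7]
grip_width: 0.0383
gripper_force: 60.4
```

```bash
python3 q.py
```

```text
0.145 -0.3739 -0.6773
```

{"op": "send_rows", "data": {"moves": [[[0,0,0],[0,0,-0.0318],-1]]}}

```text
t: 21.55
eef_pos: [0.6416, 0.1011, 0.0993]
tcp_rot: [2.865, 1.285, -0.0]
ft_force: [-1.4, -5.8, 2.5]
grip_width: 0.0382
gripper_force: 60.4
```

```bash
python3 q.py
```

```text
0.117 -0.3743 -0.7273
```

{"op": "send_rows", "data": {"moves": [[[0,0,0],[0,0,-0.0318],-1]]}}

```text
t: 21.68
eef_pos: [0.6415, 0.1011, 0.0993]
tcp_rot: [2.896, 1.213, -0.0]
ft_force: [-0.2, -5.4, 3.4]
grip_width: 0.0384
gripper_force: 60.4
```

```bash
python3 q.py
```

```text
0.194 -0.3744 -0.7772
```

{"op": "send_rows", "data": {"moves": [[[0,0,0],[0,0,-0.0318],-1]]}}

```text
t: 21.8
eef_pos: [0.6415, 0.1011, 0.0993]
tcp_rot: [2.925, 1.141, -0.0]
ft_force: [-0.6, -5.6, 3.4]
grip_width: 0.0387
gripper_force: 60.4
```

```bash
python3 q.py
```

```text
0.116 -0.3743 -0.8272
```

{"op": "send_rows", "data": {"moves": [[[0,0,0],[0,0,-0.0318],-1]]}}

```text
t: 21.92
eef_pos: [0.6415, 0.1011, 0.0993]
tcp_rot: [2.953, 1.067, -0.0]
ft_force: [-1.0, -4.8, 2.8]
grip_width: 0.0385
gripper_force: 60.5
```

```bash
python3 q.py
```

```text
0.144 -0.3691 -0.8771
```

{"op": "send_rows", "data": {"moves": [[[0,0,0],[0,0,-0.0318],-1]]}}

```text
t: 22.05
eef_pos: [0.6415, 0.1012, 0.0993]
tcp_rot: [2.979, 0.993, -0.0]
ft_force: [-0.7, -5.3, 3.8]
grip_width: 0.0387
gripper_force: 60.5
```

```bash
python3 q.py
```

```text
0.178 -0.3626 -0.927
```

{"op": "send_rows", "data": {"moves": [[[0,0,0],[0,0,0],1],[[0,0,0],[0,0,0],1],[[0,0,0],[0,0,0.11],1],[[0,0,0],[0,0,0.22],1],[[0,0,0],[0,0,0.33],1],[[-0.03,-0.11,0],[0,0,0.4452],1],[[-0.08,-0.33,0],[0,0,0.4452],1],[[-0.125,-0.547,0],[0,0,0.4452],1],[[-0.125,-0.547,0],[0,0,0.4452],1],[[-0.125,-0.547,0],[0,0,0.4452],-1],[[-0.125,-0.547,0],[0,0,0.4452],-1],[[-0.125,-0.547,0],[0,0,0.4452],-1],[[-0.125,-0.547,0],[0,0,0.4452],-1]]}}

```text
t: 23.68
eef_pos: [0.6108, -0.0334, 0.0992]
tcp_rot: [2.456, 1.958, 0.003]
ft_force: [3.8, 5.5, 2.5]
grip_width: 0.0388
gripper_force: 60.3
```

```bash
python3 r.py
```

```text
t 23.675 F [3.8 5.5 2.5] T [ 0.659 -0.505  0.132] q6t 0.125 w 0.0388 gf 60.3 p [ 0.6108 -0.0334  0.0992] yaw -0.2246
```

{"op": "send_rows", "data": {"moves": [[[0,0,0],[0,0,-0.0318],-1],[[0,0,0],[0,0,-0.0637],-1]]}}

```text
t: 23.92
eef_pos: [0.6109, -0.0335, 0.0992]
tcp_rot: [2.552, 1.831, 0.004]
ft_force: [4.3, 5.0, 1.9]
grip_width: 0.0383
gripper_force: 60.3
```

```bash
python3 q.py
```

```text
0.244 -0.3607 -0.3264
```

{"op": "send_rows", "data": {"moves": [[[0,0,0],[0,0,-0.0318],-1]]}}

```text
t: 24.05
eef_pos: [0.611, -0.0335, 0.0992]
tcp_rot: [2.597, 1.766, 0.004]
ft_force: [5.0, 4.4, 1.1]
grip_width: 0.0385
gripper_force: 60.3
```

```bash
python3 q.py
```

```text
0.173 -0.3386 -0.3764
```

{"op": "send_rows", "data": {"moves": [[[0,0,0],[0,0,-0.0318],-1]]}}

```text
t: 24.18
eef_pos: [0.6111, -0.0336, 0.0992]
tcp_rot: [2.64, 1.701, 0.004]
ft_force: [5.2, 3.3, 1.9]
grip_width: 0.0386
gripper_force: 60.3
```

```bash
python3 q.py
```

```text
0.224 -0.3267 -0.4264
```

{"op": "send_rows", "data": {"moves": [[[0,0,0],[0,0,-0.0318],-1]]}}

```text
t: 24.3
eef_pos: [0.6112, -0.0336, 0.0992]
tcp_rot: [2.682, 1.634, 0.004]
ft_force: [6.2, 4.7, 0.4]
grip_width: 0.0386
gripper_force: 60.2
```

```bash
python3 q.py
```

```text
0.226 -0.315 -0.4763
```

{"op": "send_rows", "data": {"moves": [[[0,0,0],[0,0,-0.0318],-1]]}}

```text
t: 24.42
eef_pos: [0.6112, -0.0336, 0.0992]
tcp_rot: [2.722, 1.567, 0.005]
ft_force: [5.6, 4.0, 1.0]
grip_width: 0.0391
gripper_force: 60.2
```

```bash
python3 q.py
```

```text
0.194 -0.3103 -0.5263
```

{"op": "send_rows", "data": {"moves": [[[0,0,0],[0,0,-0.0318],-1]]}}

```text
t: 24.55
eef_pos: [0.6113, -0.0337, 0.0992]
tcp_rot: [2.76, 1.498, 0.005]
ft_force: [6.2, 3.8, 0.5]
grip_width: 0.0382
gripper_force: 60.2
```

```bash
python3 q.py
```

```text
0.231 -0.3079 -0.5762
```

{"op": "send_rows", "data": {"moves": [[[0,0,0],[0,0,-0.0318],-1]]}}

```text
t: 24.68
eef_pos: [0.6114, -0.0337, 0.0992]
tcp_rot: [2.797, 1.429, 0.005]
ft_force: [6.0, 4.6, -0.5]
grip_width: 0.0384
gripper_force: 60.2
```

```bash
python3 q.py
```

```text
0.202 -0.3053 -0.6262
```

{"op": "send_rows", "data": {"moves": [[[0,0,0],[0,0,-0.0318],-1],[[0,0,0],[0,0,-0.0637],-1],[[0,0,0],[0,0,-0.0955],-1]]}}

```text
t: 25.05
eef_pos: [0.6115, -0.0339, 0.0992]
tcp_rot: [2.896, 1.215, 0.006]
ft_force: [8.2, 3.4, -0.5]
grip_width: 0.0388
gripper_force: 60.1
```

```bash
python3 q.py
```

```text
0.237 -0.2981 -0.7763
```

{"op": "send_rows", "data": {"moves": [[[0,0,0],[0,0,-0.0318],-1]]}}

```text
t: 25.18
eef_pos: [0.6116, -0.034, 0.0992]
tcp_rot: [2.925, 1.142, 0.006]
ft_force: [8.2, 2.3, -0.1]
grip_width: 0.0386
gripper_force: 60.1
```

```bash
python3 q.py
```

```text
0.224 -0.2957 -0.8262
```

{"op": "send_rows", "data": {"moves": [[[0,0,0],[0,0,-0.0318],-1]]}}

```text
t: 25.3
eef_pos: [0.6117, -0.034, 0.0992]
tcp_rot: [2.953, 1.069, 0.006]
ft_force: [7.8, 2.1, 0.2]
grip_width: 0.0387
gripper_force: 60.1
```

```bash
python3 q.py
```

```text
0.248 -0.2937 -0.8761
```

{"op": "send_rows", "data": {"moves": [[[0,0,0],[0,0,0],1],[[0,0,0],[0,0,0],1],[[0,0,0],[0,0,0.11],1],[[0,0,0],[0,0,0.22],1],[[0,0,0],[0,0,0.33],1],[[0.03,0.11,0],[0,0,0.4136],1],[[0.08,0.33,0],[0,0,0.4136],1],[[0.125,0.547,0],[0,0,0.4136],1],[[0.125,0.547,0],[0,0,0.4136],1],[[0.125,0.547,0],[0,0,0.4136],-1],[[0.125,0.547,0],[0,0,0.4136],-1],[[0.125,0.547,0],[0,0,0.4136],-1],[[0.125,0.547,0],[0,0,0.4136],-1]]}}

```text
t: 26.92
eef_pos: [0.6418, 0.101, 0.0993]
tcp_rot: [2.458, 1.955, 0.0]
ft_force: [0.8, -5.9, 2.3]
grip_width: 0.0387
gripper_force: 60.3
```

```bash
python3 r.py
```

```text
t 26.925 F [ 0.8 -5.9  2.3] T [-0.761 -0.157 -0.133] q6t -0.102 w 0.0387 gf 60.3 p [0.6418 0.101  0.0993] yaw -0.227
```

{"op": "send_rows", "data": {"moves": [[[0,0,0],[0,0,-0.0318],-1],[[0,0,0],[0,0,-0.0637],-1],[[0,0,0],[0,0,-0.0955],-1]]}}

```text
t: 27.3
eef_pos: [0.6417, 0.101, 0.0992]
tcp_rot: [2.597, 1.764, -0.0]
ft_force: [0.2, -6.3, 2.7]
grip_width: 0.0385
gripper_force: 60.5
```

```bash
python3 q.py
```

```text
0.266 -0.3011 -0.3777
```

{"op": "send_rows", "data": {"moves": [[[0,0,0],[0,0,-0.0318],-1]]}}

```text
t: 27.42
eef_pos: [0.6417, 0.101, 0.0993]
tcp_rot: [2.641, 1.699, -0.0]
ft_force: [-0.2, -5.9, 2.5]
grip_width: 0.0386
gripper_force: 60.5
```

```bash
python3 q.py
```

```text
0.182 -0.2992 -0.4276
```

{"op": "send_rows", "data": {"moves": [[[0,0,0],[0,0,-0.0318],-1]]}}

```text
t: 27.55
eef_pos: [0.6417, 0.101, 0.0993]
tcp_rot: [2.682, 1.632, -0.0]
ft_force: [0.5, -5.2, 2.7]
grip_width: 0.0379
gripper_force: 60.4
```

```bash
python3 q.py
```

```text
0.273 -0.2968 -0.4775
```

{"op": "send_rows", "data": {"moves": [[[0,0,0],[0,0,0],-1],[[0,0,0],[0,0,0],1],[[0,0,0],[0,0,0],1],[[0,0,0],[0,0,0],1],[[0,0,0.2],[0,0,0.08],1],[[0,0,0.4],[0,0,0.16],1],[[-0.2,0,0.4],[0,0,0.16],1],[[-0.4,0,0.4],[0,0,0.16],1],[[-0.6,0,0.4],[0,0,0.16],1],[[-0.6,0,0.4],[0,0,0.16],1],[[-0.6,0,0.4],[0,0,0.16],1]]}}

```text
t: 28.92
eef_pos: [0.4922, 0.1023, 0.1993]
tcp_rot: [2.455, 1.958, 0.002]
ft_force: [0.1, -0.4, -0.4]
grip_width: 0.0855
gripper_force: 0.0
```

```bash
python3 - <<'E'
from h import *
w=capture("scene");cv2.imwrite("pics/end.png",cv2.resize(w[180:330,230:390],(640,600),interpolation=2)[:,:,::-1])
print([c for _,c,r in blobs(w,'r',30)],[c for _,c,r in blobs(w,'b',80)])
o=get_obs();print(o['t'],o['eef_pos'],o['ft_force'],o['grip_width'])
E
```

```text
[[331.5, 231.2], [323.1, 262.4]] [[284.7, 246.4], [360.6, 260.4], [461.0, 279.8]]
28.975 [0.4925418  0.10219444 0.19903998] [-0.07768372 -0.20705129  0.8334992 ] 0.08537445639137355
```

View pics/end.png

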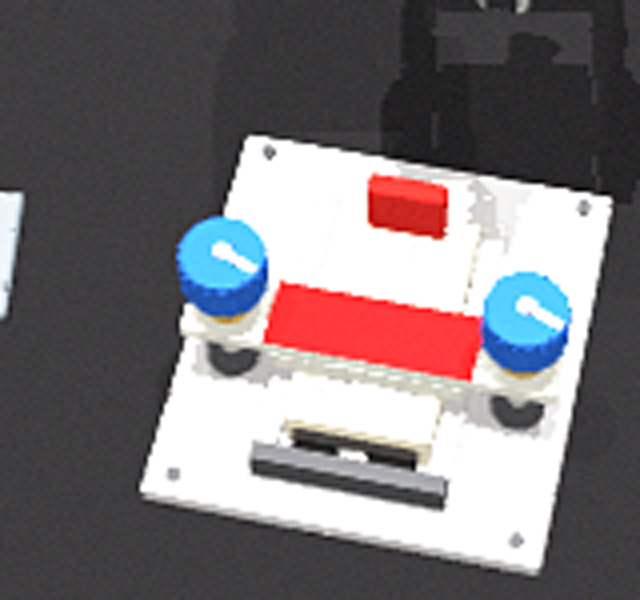

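The final view shows both knob pointers at the same angle (from (220,250) and (525,305)), the bar level, the cassette against the black stop at (360,445), and the arm clear.

```bash
python3 -c "
from bench import *
print(hand_in())"
```

```text
the job is handed in; nothing more can be done
None
```

The job is handed in at about 29 s: the cassette is home against the stop, both knobs were turned alternately to about 1.96 rad so the bar is level, and the feet hold it with an estimated 50 N (torque readings range from about 44 to 53 N). The hand is clear, and the bottle, phone and vial rack were left alone.

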